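Edge the target plate out of its cradle and seat it on the stage

TASK

Take the steel target plate from its grey cradle and load it on the stage with the blue base. Its edges are out of reach in the cradle, so with a fingertip on its face slide it out over the cradle's open front until roughly a third of it overhangs but it still lies flat, then pinch the overhanging end by its sides, lift it out and lay it level on the stage, the same way round and spots up, with its rear end slid fully home, flat against the black end stop, and let go. Be gentle, the plate must never be pressed against cradle or stage with more than about 15 N, dropped or tipped, and leave everything else where it stands.

Things in the scene. Friction and masses are not known exactly. Their poses are not given: they have to be found in the camera images.
- plate: Bare steel plate, grid of dark round spots on its upper face: 130 (x) x 60 (y) x 6 mm thick, 0.22 to 0.47 kg. Origin: centre of its underside, z up. Starts in the cradle, front end (-x) 0.5 to 3 mm behind the open front. Slides with friction about 0.25, less than finger pads have on it: pressing its face with 7 to 9 N drags it along. Contact is stiff: 1 mm too deep is too much force.
- cradle: Grey storage cradle fixed to the bench, 142 x 91 x 43 mm. Origin: under its centre on the bench, z up, -x to its open front. White bed, top at z = 34 mm, from the front (x = -65 mm) to an end wall (x = +70 mm). Side rails along the whole length: inner faces at y = -32.5 and +32 mm, top at 43 mm, 3 mm above the plate's face. The bed is cushioned: about 25 N per mm.
- cradle_mouth (a point): Middle of the front edge of the cradle's white bed (bed height, 34 mm above the bench). The plate is drawn out over this edge, along the cradle's -x. It tips off once 65 mm, half of its length, overhangs; the block is solid below the edge, so fingers fit round the plate only where it overhangs.
- stage: Loading stage fixed to the bench: blue base 150 x 95 x 8 mm, aluminium bed, top at z = 34 mm (25 N per mm). Origin: under the centre on the bench, z up, -x is its front. Front part of the bed (x = -65 to +22 mm) is 40 mm wide, so fingers fit beside the plate; the rear is 91 mm wide with blue side guides from x = +30 to +77 mm, inner faces at y = -32.5 and +32 mm, top at 41 mm.
- stage_stop (a point): Middle of the lower edge of the face of the black end stop across the stage's rear: 65 mm from the stage's origin along +x, at bed height (34 mm); the stop is a 62 mm wide rubber buffer, top at 46 mm, that gives 1 mm per 8 N. The plate is home when its rear (+x) end is flat against this face; its origin is then at x = 0, y = 0 within 2 mm, z = 34 mm in the stage's frame.
- vial: Bystander: brown glass vial with black cap, 23 mm wide, 56 mm tall. Origin: centre of its underside.
- beaker: Bystander: small clear beaker, 52 mm wide, 67 mm tall. Origin: centre of its underside.
- card_box: Bystander: small flat white and blue box, 40x46x11 mm. Origin: centre of its underside.
- marker_pen: Bystander: white marker pen with black cap, 126 mm long, lying down, 16 mm thick. Origin: centre of its underside.
- tape_roll: Bystander: roll of tan tape lying flat, 66 mm wide, 19 mm tall. Origin: centre of its underside.

How it is judged:
By the outcome, as a careful person would: the job done as asked, in the order asked, and still so for the second after the job is handed in, with the robot touching nothing.
It also fails if it takes over 67 s, if anything falls off the work surface, if the arm or the gripper's body presses on something with over 40 N, if the wrist force passes 120 N, or if a joint passes its speed limit or range.

ROBOT

A 6-joint arm with a two-finger parallel gripper is mounted at the origin on a cart in front of the work surface, level with it; the furniture and walls round the work are solid. World frame = base frame: x ahead of the robot, y to its left, z up, the work surface at z = 0. Lengths are in m, angles in degrees, forces in N, time in s.
With the tool pointing down it reaches from about 0.4 to 0.825 m from the base axis. Payload 7 kg.
Tool frame: the origin (TCP) lies midway between the tips of the shut fingers; the grasp point (between the pads) lies 19 mm behind it; z points along the fingers, y is the line along which they close (so a half turn about z gives the same grasp; the last joint's range is limited). The gripper opens to 88 mm and grips with 3 to 60 N. Pads are 19 mm wide; open, the fingers measure 130 mm over their backs; the gripper's body (78 mm by 193 mm) begins 47 mm behind the grasp point.
Start: joints at [16.507, 20.546, 0.682, 0, -70.136, -16.507], TCP at [0.675, -0, 0.227] pointing down, gripper open.
Joint ranges: [-176.03, 176.03], [-82.01, 121.73], [-58.28, 71.71], [-173.87, 95.51], [-174.79, -0.11], [-173.66, 173.66]. Speed limits (degrees/s): [136.94, 136.94, 172.46, 180, 180, 180].

INTERFACE

Orientations are given as [roll, pitch, yaw] about the fixed x, y, z axes, in that order (R = Rz(yaw) Ry(pitch) Rx(roll)).
In Python, from plant import ctrl gives the robot as it stands. The module is installed in compiled form; this text tells all that it offers.
- The arm moves only by the tool send_rows, never from a script. Its argument "plan" is a list that holds one entry, the list of rows, each a list of 6 numbers: the shift along the tool's x, y, z in cm, then the turn, a rotation vector about the tool's x, y, z in degrees. A call has 1 to 8 rows; each row is the pose to reach, as a shift and turn from the pose commanded when the call began, along the tool's axes at that moment; what a row does not reach only later rows make up. A row lasts 1/12 s, in which the tool goes at most 41.7 mm and 7.16 degrees, less where a joint would pass 70% of its speed; a pose out of reach is approached as far as the arm can. A call with a gripper value outside its range is refused whole. "fingers" is the opening, from 0 (shut) to 1 (fully open), set as the call begins (left out, the last holds). The fingers move at their own pace and stop on an object; the grip force is fixed at half the most. Time passes only in rows, so rows that repeat a pose let the fingers close. It gives the time, the measured TCP pose, the force, the opening and the grip force at its end, in the units of the state.
- ctrl.get_obs(): the state, without advancing time (a new reading comes with each control period).
- ctrl.snapshot(name): name is "scene" or "side" or "wrist"; returns a dict with "img" (480x640x3 uint8, red, green, blue), "K" (3x3 intrinsics, pixels), "k1" (the pictures are not rectified: a ray, as slopes to the right and down, at radius r is drawn at 1 + k1 r^2 times it, then the intrinsics apply), "pose" (4x4, takes a point from camera to world coordinates). Camera axes: x right, y down, z forward; pixel columns grow to the right and rows downward; lengths in m; the calibration is good to about 2 mm. A picture is of the moment at which its call begins. There is no depth.
- ctrl.close_job(): hands the job in; it is judged then, once.
The state is a dict: "clock": time; "joint_pos": joint angles; "qvel": joint speeds; "tau": joint torques, N m; "tool_pos": TCP position; "orientation": TCP orientation; "force": force on the tool from outside, world axes, zero at the start; "moment": the same for the moment, N m; "opening": finger opening in m; "gripper_force": force on a finger pad.
Only numpy, scipy, OpenCV 4.12 (cv2) and the standard library are available. Lean on these libraries where they do the work, as an engineer would, in place of code of your own. Each camera call takes 0.05 s, during which the arm holds its last target. There are 200 camera calls.

## Working session

There is one attempt and no reset: what is moved stays moved. The work goes in short steps, Python scripts to look and compute and a tool call to move; the robot and the scene stay as the last step left them, time stands still between calls to the robot, and variables do not carry over. Pictures are saved under pics/ and viewed, at most 10 in all, crops included, and the job is handed in when it is done.

Besides the shell and the picture viewer there is one more tool, called after "Request:" as name(argument=value, ...), one argument or row to a line, values as JSON. send_rows: Moves the arm, as the interface text tells. Its arguments: {"type":"object","properties":{"plan":{"type":"array","items":{"type":"array","items":{"type":"array","items":{"type":"number"}}}},"fingers":{"type":"number"}},"required":["plan"]}

```bash
mkdir -p pics
python3 - <<'E'
from plant import ctrl
import cv2,pickle
o=ctrl.get_obs();print(o)
d={}
for n in ("scene","side","wrist"):
    s=ctrl.snapshot(n);d[n]=s;print(n,s["K"].tolist(),s["k1"],s["pose"].round(4).tolist())
    cv2.imwrite(f"pics/{n}0.png",s["img"][:,:,::-1])
pickle.dump(d,open("d0.pkl","wb"))
E
```

```text
{'clock': 0.0, 'joint_pos': array([ 1.65080360e+01,  2.05913409e+01,  6.35905418e-01, -2.02704178e-02,
       -7.01351953e+01, -1.65059793e+01]), 'qvel': array([ 0.02339916, -0.08155329, -0.03825327,  0.0218274 ,  0.01836843,
        0.0226095 ]), 'tau': array([-8.00930356e-04, -5.82726967e+01,  2.93058443e+01,  6.99745238e+00,
        6.93249181e-03, -2.06530804e-04]), 'tool_pos': array([ 6.74532442e-01, -6.18359160e-06,  2.25639462e-01]), 'orientation': array([ 1.79907690e+02, -7.48176751e-03, -9.00048403e+01]), 'force': array([ 0.10636946, -0.47240099,  0.30993323]), 'moment': array([0.01818054, 0.01367604, 0.01362758]), 'gripper_force': 0.0, 'opening': 0.08740348755036578}
scene [[548.3267905080405, 0.0, 319.0559893624994], [0.0, 548.3267905080405, 238.81175854957297], [0.0, 0.0, 1.0]] -0.16683596088040656 [[-0.6238, -0.5257, 0.5784, -0.2846], [-0.7816, 0.4186, -0.4624, 0.7229], [0.001, -0.7405, -0.672, 1.0091], [0.0, 0.0, 0.0, 1.0]]
side [[452.7035883319654, 0.0, 321.65232969053125], [0.0, 452.7035883319654, 234.34499121206528], [0.0, 0.0, 1.0]] -0.09906682014125814 [[0.8376, -0.2515, 0.485, -0.1713], [-0.5463, -0.3937, 0.7393, -1.0973], [0.005, -0.8842, -0.4671, 0.7797], [0.0, 0.0, 0.0, 1.0]]
wrist [[411.7690303724628, 0.0, 324.9336042441544], [0.0, 411.7690303724628, 239.28216274669717], [0.0, 0.0, 1.0]] 0.012140433564827415 [[-1.0, 0.0006, -0.0018, 0.6739], [0.0001, 0.9587, 0.2845, -0.0774], [0.0019, 0.2845, -0.9587, 0.3847], [0.0, 0.0, 0.0, 1.0]]
```

View pics/scene0.png

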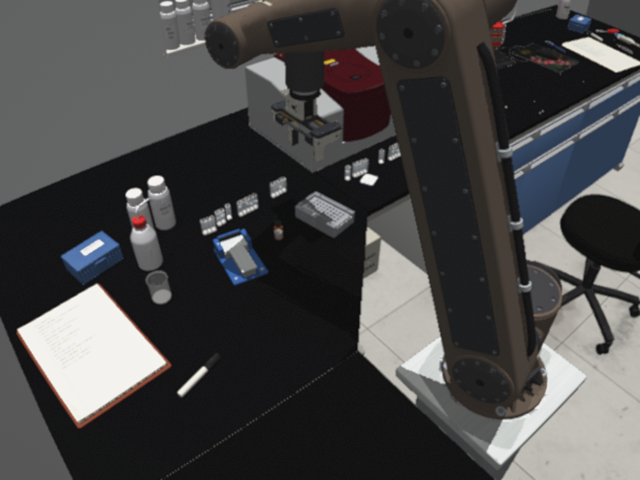

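View pics/wrist0.png

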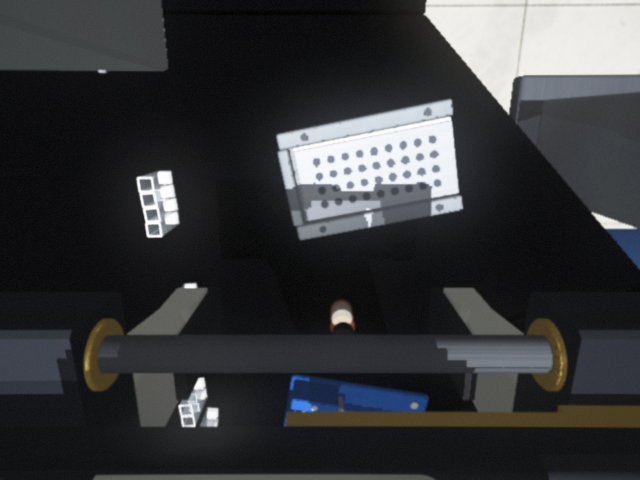

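View crop.

The wrist view shows the cradle (px 277-462, 100-240) with its open front to the right (world −x). The stage is partly visible at the bottom (290-428, 376-425), and the vial is at (342, 320).

```bash
cat > h.py <<'E'
import numpy as np,cv2,pickle
from scipy.optimize import least_squares
def ray(s,px):
    p=cv2.undistortPoints(np.array(px,float).reshape(-1,1,2),s["K"],np.array([s["k1"],0,0,0,0.]))[:,0]
    return np.c_[p,np.ones(len(p))]@s["pose"][:3,:3].T
def onz(s,px,z):
    r=ray(s,px);c=s["pose"][:3,3];return c+r*((np.asarray(z)-c[2])/r[:,2])[:,None]
def proj(s,P):
    P=(np.array(P,float)-s["pose"][:3,3])@s["pose"][:3,:3]
    return cv2.projectPoints(P.reshape(-1,1,3),np.zeros(3),np.zeros(3),s["K"],np.array([s["k1"],0,0,0,0.]))[0][:,0]
def pose(s,pts,px,g):   # planar fit: local pts (mm) -> x,y,yaw
    pts=np.array(pts)/1000.
    def W(q):
        c,n=np.cos(q[2]),np.sin(q[2]);return np.c_[q[0]+c*pts[:,0]-n*pts[:,1],q[1]+n*pts[:,0]+c*pts[:,1],pts[:,2]]
    r=least_squares(lambda q:(proj(s,W(q))-np.array(px)).ravel(),g)
    return r.x[:2].round(4),np.degrees(r.x[2]).round(2),r.fun.round(1)
def crop(s,x0,y0,x1,y1,k,name):
    cv2.imwrite(name,cv2.resize(s["img"][y0:y1,x0:x1,::-1],None,fx=k,fy=k,interpolation=cv2.INTER_CUBIC))
E
python3 - <<'E'
from h import *
d=pickle.load(open("d0.pkl","rb"));crop(d["wrist"],268,92,468,242,4,"pics/c1.png")
s=d["scene"];w=d["wrist"]
print(onz(w,[(277,135),(451,100),(462,209),(300,240)],[.043]*4).round(4))
print(onz(w,[(342,330)],[.056]),onz(s,[(240,255),(158,300),(180,392),(218,357)],[.034,0.0,.008,.008]).round(3))
E
```

```text
[[ 0.7118 -0.0635  0.043 ]
 [ 0.5743 -0.09    0.043 ]
 [ 0.5572 -0.0027  0.043 ]
 [ 0.6948  0.0246  0.043 ]]
[[0.65809348 0.10437596 0.056     ]] [[0.633 0.25  0.034]
 [0.656 0.481 0.   ]
 [0.383 0.565 0.008]
 [0.412 0.453 0.008]]
```

View pics/c1.png

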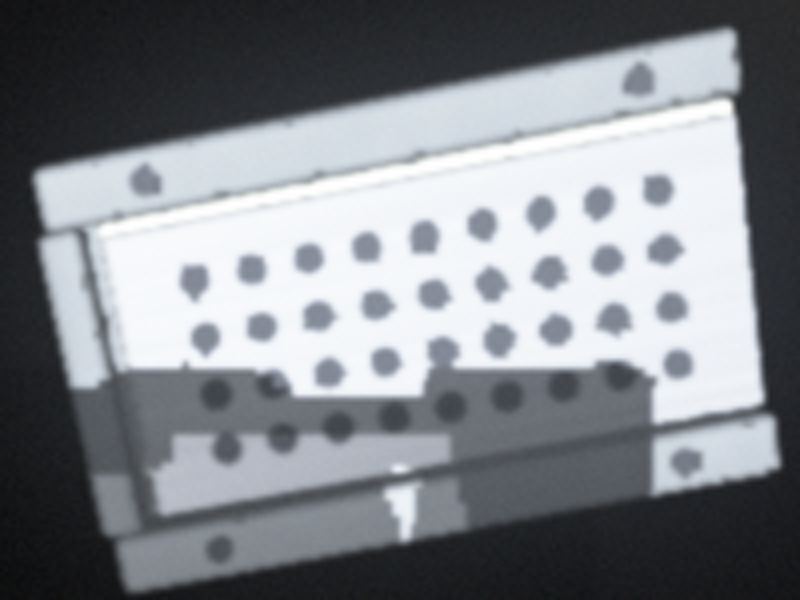

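View pics/side0.png

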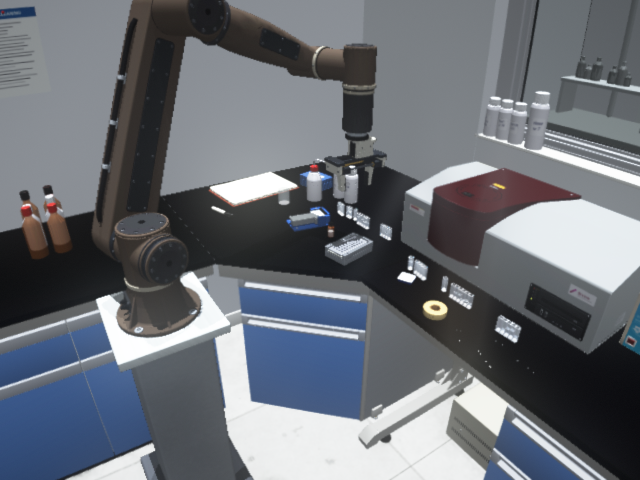

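Crop: the rail corners are at (33,172), (735,30), (780,467) and (130,592), and the outer spot centres at (195,279), (658,190), (678,364) and (227,448). The side view adds only context: the stage is left of the cradle, the vial stands between them, and the tape is far right.

Run:
```python
from h import *
d=pickle.load(open("d0.pkl","rb"));w=d["wrist"]
C=lambda p:(np.array(p)+.5)/4-.5+np.array([268,92])
cor=C([(33,172),(735,30),(780,467),(130,592)])
for a,b in((-65,77),(-71,71)):
    print(pose(w,[(b,-45.5,43),(a,-45.5,43),(a,45.5,43),(b,45.5,43)],cor,[.64,-.03,-.2]))
sp=onz(w,C([(195,279),(658,190),(678,364),(227,448)]),[.04]*4);print(sp.round(4),sp.mean(0).round(4))
pl=onz(w,C([(100,228),(733,105),(765,405)]),[.04]*3);print(pl.round(4),np.linalg.norm(np.diff(pl,axis=0),axis=1))
# line fit on dark spots
```

```text
(array([ 0.6287, -0.0344]), np.float64(11.17), array([-0.4, -0.4,  0.5, -1.2,  0.7,  1. , -0.8,  1. ]))
(array([ 0.6346, -0.0332]), np.float64(11.17), array([-0.4, -0.4,  0.5, -1.2,  0.7,  1. , -0.8,  1. ]))
[[ 0.6803 -0.0423  0.04  ]
 [ 0.586  -0.0601  0.04  ]
 [ 0.5792 -0.0246  0.04  ]
 [ 0.6737 -0.0068  0.04  ]] [ 0.6298 -0.0334  0.04  ]
[[ 0.6997 -0.0526  0.04  ]
 [ 0.5723 -0.0766  0.04  ]
 [ 0.5602 -0.0159  0.04  ]] [0.12966989 0.06186457]
```

Request:
send_rows(
  plan=[
    [[-23,14.5,0,0,0,-56],[-23,14.5,0,0,0,-56],[-23,14.5,0,0,0,-56],[-23,14.5,0,0,0,-56],[-23,14.5,0,0,0,-56],[-23,14.5,0,0,0,-56],[-23,14.5,0,0,0,-56],[-23,14.5,0,0,0,-56]],
  ],
)

```text
clock: 0.82
tool_pos: [0.5278, 0.2334, 0.2267]
orientation: [-180.0, 0.0, -33.4]
force: [0.3, -0.1, -0.7]
opening: 0.0875
gripper_force: 0.0
```

Request:
send_rows(
  plan=[
    [[0,0,0,0,0,-44.9],[0,0,0,0,0,-44.9],[0,0,0,0,0,-44.9],[0,0,0,0,0,-44.9],[0,0,0,0,0,-44.9],[0,0,0,0,0,-44.9],[0,0,0,0,0,-44.9],[0,0,0,0,0,-44.9]],
  ],
)

```text
clock: 1.48
tool_pos: [0.5298, 0.2299, 0.2263]
orientation: [180.0, 0.0, 11.0]
force: [-0.3, 0.2, 0.8]
opening: 0.0873
gripper_force: 0.0
```

Run:
```python
from plant import ctrl
from h import *
s=ctrl.snapshot("wrist");pickle.dump(s,open("d1.pkl","wb"));cv2.imwrite("pics/w1.png",s["img"][:,:,::-1])
print(ctrl.get_obs()["joint_pos"],s["pose"].round(4).tolist())
```

```text
[ 4.28479001e+01  1.14515939e+01 -1.19330739e+01 -9.13132685e-03
 -6.66395158e+01  5.79850553e+01] [[0.1907, -0.9408, -0.2803, 0.6046], [-0.9817, -0.1827, -0.0546, 0.2442], [0.0002, 0.2855, -0.9584, 0.3852], [0.0, 0.0, 0.0, 1.0]]
```

View pics/w1.png

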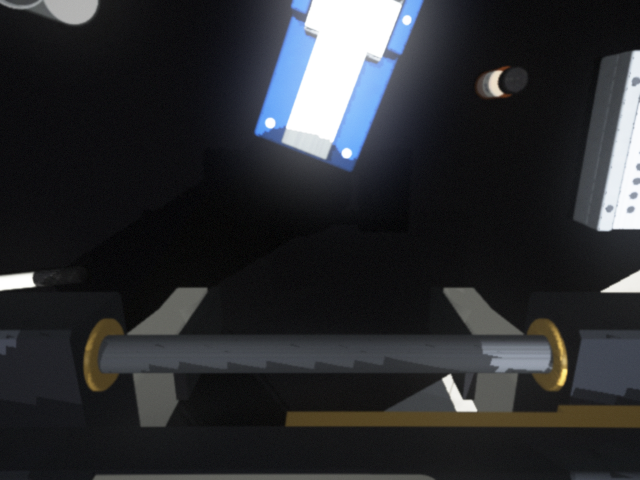

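The stage front corners are at (255,135) and (352,170), and its rear is cut off at the top. I'll shift forward 9 cm and look again.

Request:
send_rows(
  plan=[
    [[9,0,0,0,0,0],[9,0,0,0,0,0],[9,0,0,0,0,0],[9,0,0,0,0,0],[9,0,0,0,0,0],[9,0,0,0,0,0]],
  ],
)

```text
clock: 2.03
tool_pos: [0.6178, 0.2468, 0.2263]
orientation: [180.0, 0.0, 10.8]
force: [-0.1, -1.2, -0.1]
opening: 0.0872
gripper_force: 0.0
```

Run:
```python
from plant import ctrl
from h import *
s=ctrl.snapshot("wrist");pickle.dump(s,open("d2.pkl","wb"));crop(s,235,60,475,240,3.3333333,"pics/w2.png")
p=onz(s,[(255,135),(352,170)],[.008]*2)
s1=pickle.load(open("d1.pkl","rb"));p=onz(s1,[(255,135),(352,170)],[.008]*2);print(p.round(4),proj(s,p))
```

```text
[[0.5773 0.3021 0.008 ]
 [0.5635 0.2111 0.008 ]] [[259.45776322 232.36186421]
 [350.18089305 262.67713662]]
```

View pics/w2.png

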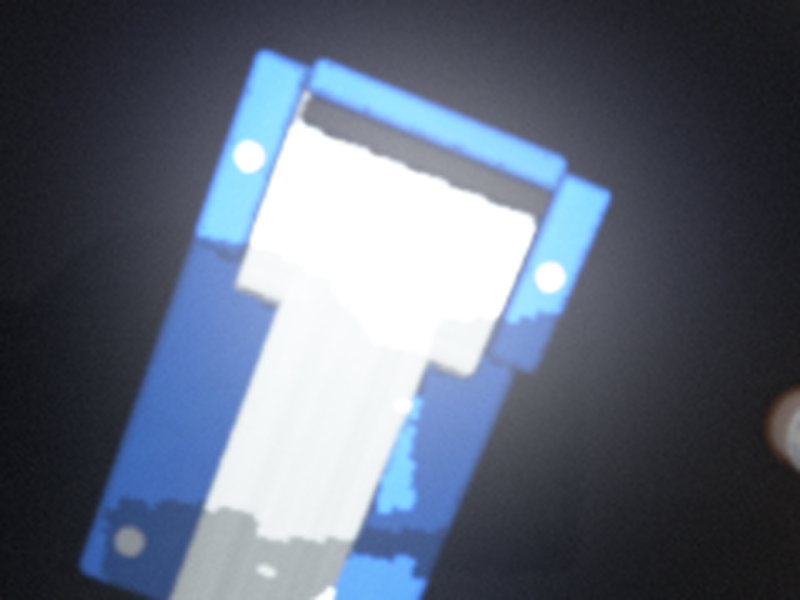

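The stage view shows the guide outer corners at (262,48), (610,193), (197,240) and (533,372), and the foot of the stop running from (303,123) to (535,213).

Run:
```python
from h import *
s=pickle.load(open("d2.pkl","rb"))
C=lambda p:(np.array(p)+.5)/3.33333-.5+np.array([235,60])
px=C([(262,48),(610,193),(533,372),(197,240),(488,357),(237,288),(470,376)])
L=[(77,45.5,41),(77,-45.5,41),(30,-45.5,41),(30,45.5,41),(30,-32.5,41),(22,32.2,34),(22,-32.2,34)]
q=pose(s,L,px,[.64,.27,-.3]);print(q)
W=onz(s,C([(303,123),(535,213),(313,92),(552,184)]),[.034,.034,.046,.046])
a=np.radians(q[1]);R=np.array([[np.cos(a),np.sin(a)],[-np.sin(a),np.cos(a)]])
print(((W[:,:2]-q[0])@R.T*1000).round(1))
W=onz(s,px,[.041]*5+[.034]*2);print(((W[:,:2]-q[0])@R.T*1000).round(1))
s1=pickle.load(open("d1.pkl","rb"));W=onz(s1,[(255,135),(352,170)],[.008]*2);print(((W[:,:2]-q[0])@R.T*1000).round(1))
# vial
print(onz(s1,[(514,79)],[.056]))
```

```text
(array([0.6387, 0.245 ]), np.float64(-10.14), array([-0.5, -1. ,  1.6, -0.7,  0.9,  0.8, -1.4, -0.2,  0. , -0.4, -0.9,
        0.3,  0.3,  1.7]))
[[ 64.8  30.1]
 [ 65.7 -30.7]
 [ 71.4  30.2]
 [ 72.6 -29.9]]
[[ 76.5  44.9]
 [ 76.  -44.5]
 [ 30.3 -44.5]
 [ 30.3  44.4]
 [ 29.7 -32.6]
 [ 22.5  31.6]
 [ 23.2 -31.4]]
[[-70.5  45.4]
 [-68.  -46.6]]
[[0.65739882 0.11102674 0.056     ]]
```

Request:
send_rows(
  plan=[
    [[-3.26,27.8,0,0,0,-0.1],[-3.26,27.8,0,0,0,-0.1],[-3.26,27.8,0,0,0,-0.1],[-3.26,27.8,0,0,0,-0.1],[-3.26,27.8,0,0,0,-0.1],[-3.26,27.8,0,0,0,-0.1],[-3.26,27.8,0,0,0,-0.1],[-3.26,27.8,0,0,0,-0.1]],
  ],
  fingers=0,
)

```text
clock: 2.75
tool_pos: [0.6381, -0.0369, 0.2276]
orientation: [180.0, -0.1, 10.8]
force: [-0.0, 1.3, -0.0]
opening: 0.04
gripper_force: 0.0
```

Request:
send_rows(
  plan=[
    [[0,0,4,0,0,0],[0,0,8,0,0,0],[0,0,12,0,0,0],[0,0,15,0,0,0],[0,0,16.5,0,0,0],[0,0,17,0,0,0],[0,0,17,0,0,0],[0,0,17,0,0,0]],
  ],
)

```text
clock: 3.42
tool_pos: [0.6396, -0.0317, 0.0581]
orientation: [180.0, -0.1, 11.0]
force: [-0.8, -0.5, 1.0]
opening: 0.0005
gripper_force: 0.0
```

Run:
```python
from plant import ctrl
from h import *
s=ctrl.snapshot("wrist");pickle.dump(s,open("d3.pkl","wb"));cv2.imwrite("pics/w3.png",s["img"][:,:,::-1])
o=ctrl.get_obs();print(o["force"],o["tool_pos"],o["orientation"],o["opening"])
```

```text
[0.87760538 1.3894652  0.4802771 ] [ 0.64003751 -0.03166858  0.05858223] [ 1.79987506e+02 -1.69301802e-01  1.10401131e+01] 0.0006449082469857649
```

View pics/w3.png

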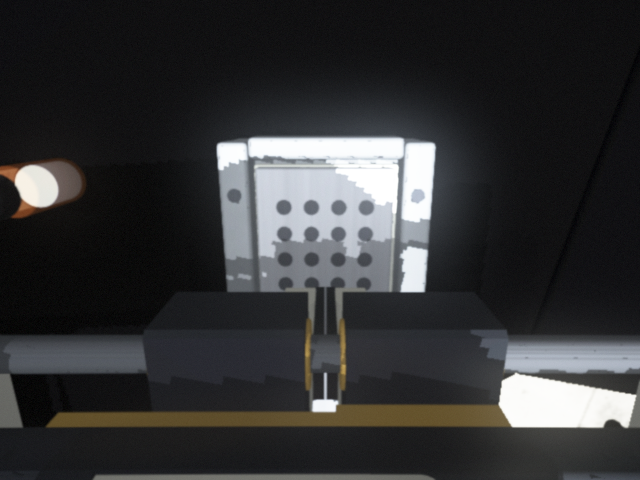

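The plate is centred under the fingertips: its sides are at columns 255 and 395, and its rear edge is at row 165, square to the tool. Now I'll approach contact gently.

Request:
send_rows(
  plan=[
    [[0,0,0.6,0,0,0],[0,0,1.1,0,0,0],[0,0,1.4,0,0,0],[0,0,1.5,0,0,0],[0,0,1.55,0,0,0],[0,0,1.55,0,0,0],[0,0,1.55,0,0,0]],
  ],
)

```text
clock: 4.05
tool_pos: [0.639, -0.0322, 0.0411]
orientation: [180.0, -0.0, 11.0]
force: [-0.2, 0.3, 1.1]
opening: 0.0
gripper_force: 0.0
```

Request:
send_rows(
  plan=[
    [[0,0,0.03,0,0,0],[0,0,0.06,0,0,0],[0,0,0.06,0,0,0],[0,0,0.06,0,0,0]],
  ],
)

```text
clock: 4.38
tool_pos: [0.6389, -0.0321, 0.0405]
orientation: [-180.0, -0.0, 11.0]
force: [0.3, 0.5, 0.2]
opening: 0.0003
gripper_force: 0.0
```

Request:
send_rows(
  plan=[
    [[0,0,0.02,0,0,0],[0,0,0.04,0,0,0],[0,0,0.04,0,0,0],[0,0,0.04,0,0,0]],
  ],
)

```text
clock: 4.72
tool_pos: [0.639, -0.0321, 0.0402]
orientation: [180.0, -0.0, 11.0]
force: [-0.3, 0.3, 0.6]
opening: 0.0003
gripper_force: 0.5
```

Request:
send_rows(
  plan=[
    [[0,0,0.02,0,0,0],[0,0,0.02,0,0,0],[0,0,0.02,0,0,0]],
  ],
)

```text
clock: 4.97
tool_pos: [0.639, -0.0322, 0.0401]
orientation: [180.0, -0.0, 11.0]
force: [-0.2, -0.4, 1.9]
opening: 0.0003
gripper_force: 1.5
```

Request:
send_rows(
  plan=[
    [[0,0,0.015,0,0,0],[0,0,0.015,0,0,0],[0,0,0.015,0,0,0]],
  ],
)

```text
clock: 5.22
tool_pos: [0.639, -0.0321, 0.04]
orientation: [180.0, -0.0, 11.0]
force: [-1.1, -0.1, 5.1]
opening: 0.0005
gripper_force: 2.5
```

Request:
send_rows(
  plan=[
    [[0,0,0.015,0,0,0],[0,0,0.015,0,0,0],[0,0,0.015,0,0,0]],
  ],
)

```text
clock: 5.47
tool_pos: [0.639, -0.0322, 0.0399]
orientation: [180.0, -0.0, 11.0]
force: [-1.7, 0.2, 6.6]
opening: 0.0003
gripper_force: 3.1
```

Request:
send_rows(
  plan=[
    [[-0.1,0,0.008,0,0,0],[-0.3,0,0.008,0,0,0],[-0.5,0,0.008,0,0,0],[-0.7,0,0.008,0,0,0],[-0.9,0,0.008,0,0,0],[-1.0,0,0.008,0,0,0],[-1.0,0,0.008,0,0,0],[-1.0,0,0.008,0,0,0]],
  ],
)

```text
clock: 6.13
tool_pos: [0.6294, -0.0341, 0.0399]
orientation: [180.0, -0.1, 11.0]
force: [1.0, 0.8, 4.9]
opening: 0.0004
gripper_force: 3.0
```

Run:
```python
from plant import ctrl
from h import *
s=ctrl.snapshot("wrist");a=pickle.load(open("d3.pkl","rb"))["img"]
cv2.imwrite("pics/w4.png",np.hstack([cv2.resize(i[120:300,210:440,::-1],None,fx=1.7,fy=1.7) for i in(a,s["img"])]))
o=ctrl.get_obs();print(o["force"],o["tool_pos"])
```

```text
[0.93240782 0.11823155 6.07464944] [ 0.62935971 -0.03406463  0.03991382]
```

View pics/w4.png

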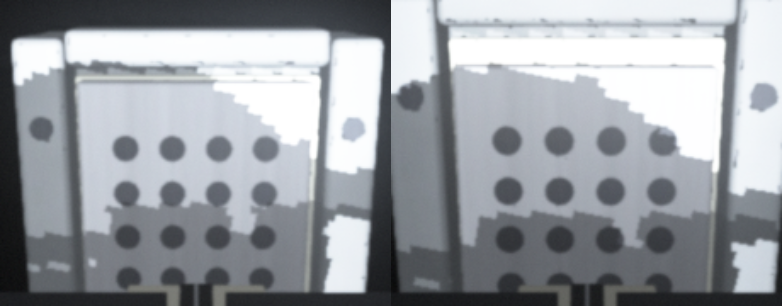

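The plate moves with the fingertip: the bed gap behind it has opened and the spots stay fixed relative to the tip. I'll continue the slide.

Request:
send_rows(
  plan=[
    [[-0.2,0,0.006,0,0,0],[-0.45,0,0.006,0,0,0],[-0.7,0,0.006,0,0,0],[-0.95,0,0.006,0,0,0],[-1.2,0,0.006,0,0,0],[-1.4,0,0.006,0,0,0],[-1.5,0,0.006,0,0,0],[-1.5,0,0.006,0,0,0]],
  ],
)

```text
clock: 6.85
tool_pos: [0.6146, -0.0369, 0.0399]
orientation: [180.0, -0.1, 11.0]
force: [1.4, 1.2, 5.9]
opening: 0.0006
gripper_force: 2.9
```

Request:
send_rows(
  plan=[
    [[-0.2,0,0,0,0,0],[-0.4,0,0,0,0,0],[-0.6,0,0,0,0,0],[-0.8,0,0,0,0,0],[-1.0,0,0,0,0,0],[-1.2,0,0,0,0,0],[-1.3,0,0,0,0,0],[-1.3,0,0,0,0,0]],
  ],
)

```text
clock: 7.52
tool_pos: [0.6019, -0.0394, 0.0399]
orientation: [180.0, -0.1, 11.0]
force: [1.4, -0.0, 6.0]
opening: 0.0003
gripper_force: 2.9
```

Run:
```python
from plant import ctrl
from h import *
s=ctrl.snapshot("wrist");pickle.dump(s,open("d5.pkl","wb"))
o=ctrl.get_obs();print(o["force"],o["tool_pos"],o["orientation"])
g=cv2.cvtColor(s["img"],cv2.COLOR_RGB2GRAY)
p=cv2.SimpleBlobDetector_Params();p.filterByArea=True;p.minArea=60;p.maxArea=600;p.filterByCircularity=True;p.minCircularity=.7
k=[x.pt for x in cv2.SimpleBlobDetector_create(p).detect(g) if 150<x.pt[0]<500]
w=onz(s,k,[.04]*len(k));a=np.radians(11);R=np.array([[np.cos(a),np.sin(a)],[-np.sin(a),np.cos(a)]])
print(np.c_[k,(w[:,:2]-[.6298,-.0334])@R.T*1000].round(1))
```

```text
[1.72486197 0.15931491 5.54418525] [ 0.60192935 -0.03939539  0.03987826] [ 1.79992053e+02 -6.22131078e-02  1.10099876e+01]
[[367.8 260.7  -8.9 -18.3]
 [308.8 232.1   3.3   5.7]
 [278.7 231.9   3.4  17.7]
 [368.8 232.3   3.2 -18.3]
 [338.8 232.2   3.3  -6.3]
 [308.5 202.6  15.3   5.7]
 [277.8 202.4  15.4  17.7]
 [339.2 202.6  15.3  -6.3]
 [434.3  97.8  54.1 -40.6]]
```

Run:
```python
from h import *
a=np.radians(11);R=np.array([[np.cos(a),np.sin(a)],[-np.sin(a),np.cos(a)]])
p=cv2.SimpleBlobDetector_Params();p.filterByArea=True;p.minArea=20;p.maxArea=600;p.filterByCircularity=True;p.minCircularity=.6
d0=pickle.load(open("d0.pkl","rb"))["wrist"]
for n,s in(("d0",d0),("d3",pickle.load(open("d3.pkl","rb"))),("d5",pickle.load(open("d5.pkl","rb")))):
    k=[x.pt for x in cv2.SimpleBlobDetector_create(p).detect(cv2.cvtColor(s["img"],cv2.COLOR_RGB2GRAY)) if 90<x.pt[1]<300 and 200<x.pt[0]<480]
    w=onz(s,k,[.04]*len(k));v=(w[:,:2]-[.6298,-.0334])@R.T*1000
    print(n,sorted(map(tuple,v.round(1).tolist()),reverse=True)[:9], "cam",s["pose"][:3,3].round(4))
```

```text
d0 [(54.0, 39.3), (53.8, -39.4), (48.4, 5.9), (48.2, 17.1), (48.2, -6.1), (48.1, -18.2), (36.3, -6.1), (36.1, -18.2), (35.9, 16.9)] cam [ 0.6739 -0.0774  0.3847]
d3 [(53.3, 39.2), (48.2, 17.8), (48.1, 5.7), (48.0, -6.3), (48.0, -18.4), (35.8, 17.8), (35.8, -6.2), (35.8, -18.3), (35.7, 5.9)] cam [ 0.714  -0.0174  0.2172]
d5 [(54.1, -40.6), (15.4, 17.7), (15.3, 5.7), (15.3, -6.3), (3.4, 17.7), (3.3, 5.7), (3.3, -6.3), (3.2, -18.3), (-8.9, -18.3)] cam [ 0.6764 -0.0251  0.1989]
```

The rear spot row went from 48.1 to 15.4, so the plate has slid 32.7 mm (about 5 mm of slip) and overhangs by about 31 mm. I'll press slightly harder and slide 14 mm more.

Request:
send_rows(
  plan=[
    [[0,0,0.015,0,0,0],[0,0,0.018,0,0,0],[0,0,0.018,0,0,0]],
  ],
)

```text
clock: 7.82
tool_pos: [0.6019, -0.0394, 0.0398]
orientation: [180.0, -0.1, 11.0]
force: [1.1, 0.2, 7.6]
opening: 0.0003
gripper_force: 3.7
```

Request:
send_rows(
  plan=[
    [[-0.1,0,0,0,0,0],[-0.3,0,0,0,0,0],[-0.5,0,0,0,0,0],[-0.7,0,0,0,0,0],[-0.9,0,0,0,0,0],[-1.1,0,0,0,0,0],[-1.2,0,0,0,0,0],[-1.2,0,0,0,0,0]],
  ],
)

```text
clock: 8.48
tool_pos: [0.5903, -0.0417, 0.0398]
orientation: [180.0, -0.1, 11.0]
force: [2.2, 0.9, 5.8]
opening: 0.0001
gripper_force: 3.2
```

```bash
cat > spots.py <<'E'
from plant import ctrl
from h import *
a=np.radians(11);R=np.array([[np.cos(a),np.sin(a)],[-np.sin(a),np.cos(a)]])
p=cv2.SimpleBlobDetector_Params();p.filterByArea=True;p.minArea=20;p.maxArea=900;p.filterByCircularity=True;p.minCircularity=.6
s=ctrl.snapshot("wrist")
k=[x.pt for x in cv2.SimpleBlobDetector_create(p).detect(cv2.cvtColor(s["img"],cv2.COLOR_RGB2GRAY)) if 10<x.pt[1]<300 and 180<x.pt[0]<480]
w=onz(s,k,[.04]*len(k));v=(w[:,:2]-[.6298,-.0334])@R.T*1000
print(sorted(map(tuple,v.round(1).tolist()),reverse=True)[:10])
o=ctrl.get_obs();print(o["force"].round(1),o["tool_pos"].round(4),o["orientation"].round(2),o["opening"])
cv2.imwrite("pics/last.png",s["img"][:,:,::-1])
E
python3 spots.py
```

```text
[(54.4, -40.6), (3.6, 17.7), (3.5, 5.7), (3.5, -6.4), (-8.4, 17.7), (-8.5, 5.7), (-8.5, -6.3), (-8.6, -18.3), (-20.5, 5.8)]
[ 1.8 -0.5  6.3] [ 0.5903 -0.0417  0.0398] [ 1.7999e+02 -8.0000e-02  1.1010e+01] 0.0006251086217088769
```

Now about 43 mm overhangs, which is a third. I'll lift off, back up and open the fingers.

Request:
send_rows(
  plan=[
    [[0,0,-0.5,0,0,0],[0,0,-3,0,0,0],[-1,0,-6,0,0,0],[-3.8,0,-8,0,0,0],[-3.8,0,-8,0,0,0],[-3.8,0,-8,0,0,0],[-3.8,0,-8,0,0,0],[-3.8,0,-8,0,0,0]],
  ],
  fingers=0,
)

```text
clock: 9.2
tool_pos: [0.552, -0.049, 0.1181]
orientation: [-180.0, 0.1, 11.0]
force: [-0.2, -0.1, -0.2]
opening: 0.0
gripper_force: 0.0
```

Request:
send_rows(
  plan=[
    [[0,0,0,0,0,0],[0,0,0,0,0,0],[0,0,0,0,0,0],[0,0,0,0,0,0],[0,0,0,0,0,0],[0,0,0,0,0,0]],
  ],
  fingers=1,
)

```text
clock: 9.7
tool_pos: [0.5525, -0.0489, 0.1191]
orientation: [180.0, 0.0, 11.0]
force: [-0.1, -0.7, 0.3]
opening: 0.0345
gripper_force: 0.0
```

```bash
python3 spots.py
```

```text
[(3.6, 17.8), (3.5, 5.8), (3.5, -6.3), (3.5, -18.4), (-8.4, 17.8), (-8.5, 5.9), (-8.5, -6.3), (-8.6, -18.3), (-20.5, 17.8), (-20.6, 5.8)]
[ 0.4 -0.4  0.4] [ 0.5525 -0.0489  0.1192] [1.8e+02 1.0e-02 1.1e+01] 0.03878339638238321
```

View pics/last.png

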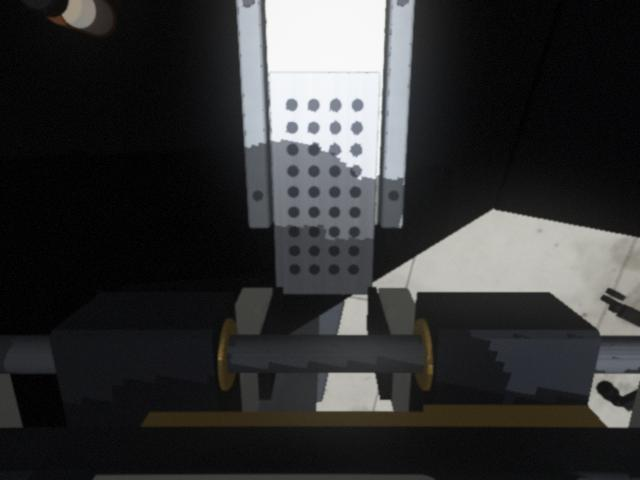

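The plate overhangs straight and flat: its rear edge is at row 72, its front edge at row 293, and the rail front ends are at row 227. I'll compute the rail and plate ends.

Run:
```python
from plant import ctrl
from h import *
s=ctrl.snapshot("wrist");o=ctrl.get_obs()
a=np.radians(11);R=np.array([[np.cos(a),np.sin(a)],[-np.sin(a),np.cos(a)]])
w=onz(s,[(248,227),(406,227),(325,293),(325,72),(242,232)],[.043,.043,.04,.04,.034]);print(((w[:,:2]-o["tool_pos"][:2])@R.T*1000).round(1))
```

```text
[[ 13.7  45.2]
 [ 13.7 -48. ]
 [-29.9  -0.3]
 [ 99.   -0.2]
 [  8.1  50.8]]
```

Request:
send_rows(
  plan=[
    [[0.15,0.02,0,0,0,0],[0.15,0.02,0,0,0,0],[0.15,0.02,0,0,0,0],[0.15,0.02,0,0,0,0],[0.15,0.02,0,0,0,0],[0.15,0.02,0,0,0,0],[0.15,0.02,2,0,0,0],[0.15,0.02,4,0,0,0]],
  ],
  fingers=1,
)

```text
clock: 10.47
tool_pos: [0.5552, -0.0486, 0.08]
orientation: [-180.0, -0.2, 11.0]
force: [-1.0, -0.0, -0.4]
opening: 0.0872
gripper_force: 0.0
```

Request:
send_rows(
  plan=[
    [[0,0,1.5,0,0,0],[0,0,3,0,0,0],[0,0,4.5,0,0,0],[0,0,5.6,0,0,0],[0,0,6.05,0,0,0],[0,0,6.05,0,0,0],[0,0,6.05,0,0,0]],
  ],
)

```text
clock: 11.05
tool_pos: [0.5543, -0.0488, 0.019]
orientation: [180.0, -0.0, 11.0]
force: [-0.0, 0.7, -1.0]
opening: 0.0876
gripper_force: 0.0
```

Request:
send_rows(
  plan=[
    [[0,0,0,0,0,0],[0,0,0,0,0,0],[0,0,0,0,0,0],[0,0,0,0,0,0],[0,0,0,0,0,0],[0,0,0,0,0,0],[0,0,0,0,0,0],[0,0,0,0,0,0]],
  ],
  fingers=0,
)

```text
clock: 11.72
tool_pos: [0.5542, -0.0488, 0.019]
orientation: [180.0, -0.0, 11.0]
force: [-0.7, -0.1, 2.2]
opening: 0.0594
gripper_force: 30.0
```

```bash
python3 spots.py
```

```text
[(3.8, -6.4), (3.6, 17.8), (3.6, 5.7), (-8.3, -18.4), (-8.4, 17.8), (-8.4, 5.6), (-20.7, 17.6), (-20.7, 5.6), (-32.4, -6.6), (-32.5, 17.5)]
[-0.6  0.6  3.7] [ 0.5542 -0.0488  0.0189] [ 1.800e+02 -2.000e-02  1.101e+01] 0.05944596065980664
```

Request:
send_rows(
  plan=[
    [[0,0,-0.1,0,0,0],[0,0,-0.3,0,0,0],[0,0,-0.6,0,0,0],[0,0,-1.0,0,0,0],[0,0,-1.4,0,0,0],[0,0,-1.5,0,0,0],[0,0,-1.5,0,0,0],[0,0,-1.5,0,0,0]],
  ],
)

```text
clock: 12.43
tool_pos: [0.554, -0.0488, 0.0339]
orientation: [-180.0, -0.0, 11.0]
force: [0.1, 0.3, -4.5]
opening: 0.0592
gripper_force: 30.0
```

```bash
cat > sag.py <<'E'
# plate pitch in the tool frame via solvePnP on detected spots (12 mm grid, rear row x=48)
from plant import ctrl
from h import *
import json,sys
from scipy.spatial.transform import Rotation as Ro
p=cv2.SimpleBlobDetector_Params();p.filterByArea=True;p.minArea=20;p.maxArea=900;p.filterByCircularity=True;p.minCircularity=.6
s=ctrl.snapshot("wrist");o=ctrl.get_obs();T=np.array(o["tool_pos"]);RT=Ro.from_euler("xyz",o["orientation"],degrees=True).as_matrix()
k=np.array([x.pt for x in cv2.SimpleBlobDetector_create(p).detect(cv2.cvtColor(s["img"],cv2.COLOR_RGB2GRAY)) if 10<x.pt[1]<330 and 180<x.pt[0]<480])
w=onz(s,k,[T[2]+.021]*len(k));v=(w-T)@RT*1000      # tool frame
x0=float(sys.argv[1]) if len(sys.argv)>1 else 32.7   # plate origin, tool x
g=np.c_[np.round((v[:,0]-x0)/12)*12,np.round((-v[:,1]-6)/12)*12+6]
ok=(abs(g[:,0])<=48)&(abs(g[:,1])<=18)&(np.hypot(v[:,0]-x0-g[:,0],-v[:,1]-g[:,1])<5.5)
g,k=g[ok],k[ok];D=np.array([s["k1"],0,0,0,0.])
_,r,t=cv2.solvePnP(np.c_[g,0*g[:,0]],k,s["K"],D)
Rw=s["pose"][:3,:3]@cv2.Rodrigues(r)[0];c=s["pose"][:3,:3]@t[:,0]/1000+s["pose"][:3,3]
e=cv2.projectPoints(np.c_[g,0*g[:,0]],r,t,s["K"],D)[0][:,0]-k
print("n",len(k),"rms",np.sqrt((e**2).mean()).round(2),"centre top",c.round(4),"rpy",Ro.from_matrix(Rw).as_euler("xyz",degrees=True).round(2),"rows",sorted(set(g[:,0])))
print("tool",T.round(4),o["orientation"].round(2),"F",o["force"].round(1),"M",o["moment"].round(2),"open",round(o["opening"],4),"grip",o["gripper_force"],"t",o["clock"])
cv2.imwrite("pics/last.png",s["img"][:,:,::-1])
E
python3 sag.py
```

```text
n 24 rms 0.25 centre top [ 0.5863 -0.0425  0.0549] rpy [ 0.39  1.01 11.38] rows [np.float64(-24.0), np.float64(-12.0), np.float64(0.0), np.float64(12.0), np.float64(24.0), np.float64(36.0), np.float64(48.0)]
tool [ 0.5539 -0.0488  0.0337] [-1.8e+02  1.0e-02  1.1e+01] F [ 0.4 -0.  -4.5] M [-0.11  0.13 -0.04] open 0.0592 grip 29.99549835920334 t 12.4833
```

Lifted cleanly, with the plate sagging only about 1°. Carrying it to the stage.

Request:
send_rows(
  plan=[
    [[0,0,-0.6,0,0,0],[0,0,-2,0,0,0],[0,-0.5,-3.8,0,0,0],[0,-1.5,-5.6,0,0,0],[0,-3,-7.2,0,0,0],[0,-5,-8.4,0,0,0],[0,-7.5,-9,0,0,0],[0,-10,-9,0,0,0]],
  ],
)

```text
clock: 13.15
tool_pos: [0.5356, 0.0503, 0.1259]
orientation: [-180.0, -0.2, 11.0]
force: [-0.3, -0.4, -4.8]
opening: 0.0597
gripper_force: 30.0
```

Request:
send_rows(
  plan=[
    [[0.9,-2.6,0,0,0,2],[1.8,-5.5,0,0,0,5],[2.8,-8.5,0,0,0,8],[3.9,-11.5,0,0,0,11.5],[4.9,-14.5,0,0,0,15],[5.8,-17,0,0,0,18],[6.6,-19,0,0,0,20],[6.93,-19.87,0,0,0,20.7]],
  ],
)

```text
clock: 13.82
tool_pos: [0.5654, 0.2604, 0.1238]
orientation: [-180.0, -0.0, -9.7]
force: [0.9, -0.2, -3.4]
opening: 0.0592
gripper_force: 30.0
```

Request:
send_rows(
  plan=[
    [[0,0,0,0,0,0],[0,0,0,0,0,0]],
  ],
)

```text
clock: 13.98
tool_pos: [0.5646, 0.2575, 0.1234]
orientation: [180.0, 0.0, -9.6]
force: [-0.3, 0.1, -4.6]
opening: 0.0594
gripper_force: 30.0
```

```bash
python3 sag.py 33
```

```text
n 26 rms 0.15 centre top [0.5972 0.2516 0.1438] rpy [ 0.03  2.1  -9.37] rows [np.float64(-24.0), np.float64(-12.0), np.float64(0.0), np.float64(12.0), np.float64(24.0), np.float64(36.0), np.float64(48.0)]
tool [0.5645 0.2569 0.1235] [ 1.7996e+02  5.0000e-02 -9.6700e+00] F [-0.6 -0.3 -3.4] M [-0.17  0.21 -0.03] open 0.0594 grip 29.996166229248047 t 14.0333
```

View pics/last.png

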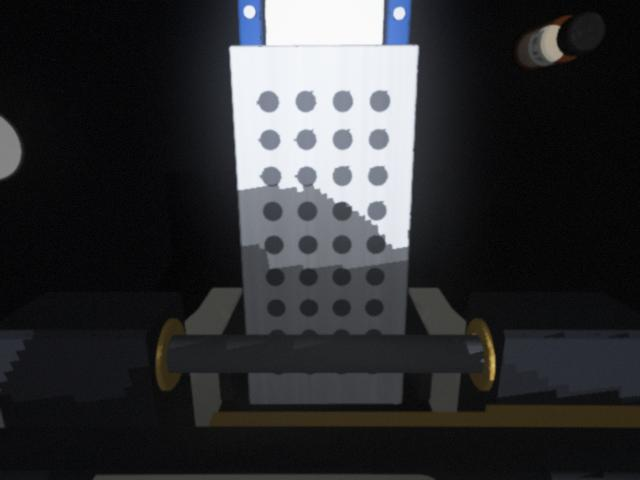

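The sag is now 2.1°, so I'll level it by pitching the tool, then go forward and down for a close look at guides and stop.

Request:
send_rows(
  plan=[
    [[0.3,0,0.8,0,0.3,0],[0.7,0,2,0,0.6,0],[1.2,0,3.4,0,1.0,0],[1.7,0,4.8,0,1.4,0],[2.2,0,6.2,0,1.8,0],[2.6,0,7.3,0,2.1,0],[2.7,0,7.7,0,2.1,0],[2.7,0,7.7,0,2.1,0]],
  ],
)

```text
clock: 14.7
tool_pos: [0.591, 0.2514, 0.0452]
orientation: [179.9, -2.0, -9.8]
force: [0.2, -0.1, -3.5]
opening: 0.0594
gripper_force: 30.0
```

```bash
python3 sag.py 33; python3 -c "
import cv2;i=cv2.imread('pics/last.png');cv2.imwrite('pics/c6.png',cv2.resize(i[0:200,190:456],None,fx=3,fy=3,interpolation=cv2.INTER_CUBIC))"
```

```text
n 28 rms 1.44 centre top [0.6226 0.2457 0.0668] rpy [ 0.36 -1.06 -9.54] rows [np.float64(-24.0), np.float64(-12.0), np.float64(-0.0), np.float64(12.0), np.float64(24.0), np.float64(36.0), np.float64(48.0)]
tool [0.5915 0.2521 0.0463] [179.94  -2.05  -9.74] F [-0.2 -0.2 -3.3] M [-0.01  0.29 -0.03] open 0.0596 grip 29.99657928943634 t 14.75
```

View pics/c6.png

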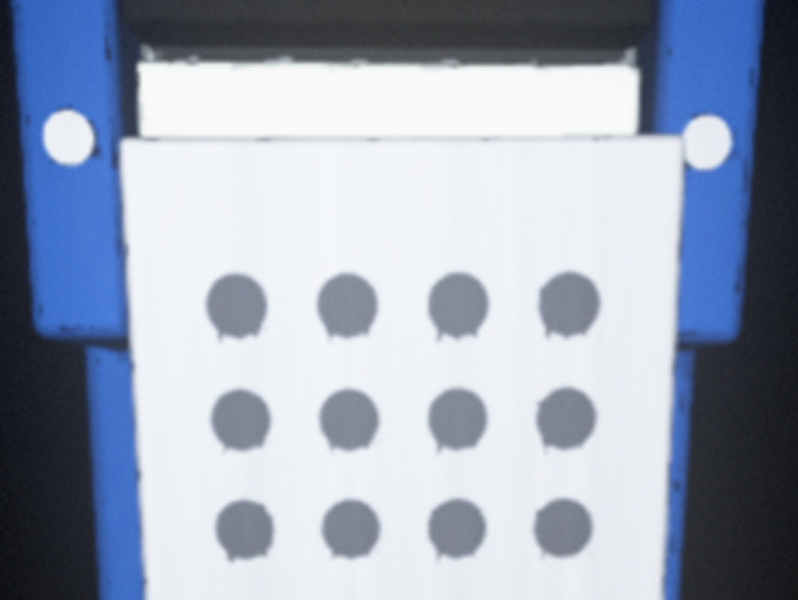

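Guide front corners are at (35,335) and (740,340) in the crop and the stop foot runs (145,62)–(635,66). The plate looks square and centred. I'll filter the stray screw blobs and compute offsets.

```bash
sed -i 's/^_,r,t=.*/_,r,t,ii=cv2.solvePnPRansac(np.c_[g,0*g[:,0]],k,s["K"],D,reprojectionError=0.8,iterationsCount=500);ii=ii[:,0];g,k=g[ii],k[ii];_,r,t=cv2.solvePnP(np.c_[g,0*g[:,0]],k,s["K"],D)/' sag.py
cat >> sag.py <<'E'
pickle.dump((s,c,Rw),open("sag.pkl","wb"))
E
python3 sag.py 32
python3 - <<'E'
from h import *
s,c,Rw=pickle.load(open("sag.pkl","rb"))
C=lambda p:(np.array(p)+.5)/3-.5+np.array([190,0])
px=C([(35,335),(740,340),(145,62),(635,66),(112,40),(656,40)]);z=[.041]*2+[.034]*2+[.041]*2
W=onz(s,px,z)
for o,yw in(((.6387,.245),-9.7),):
    a=np.radians(yw);R=np.array([[np.cos(a),np.sin(a)],[-np.sin(a),np.cos(a)]])
    print(((W[:,:2]-o)@R.T*1000).round(1),((c[:2]-o)@R.T*1000).round(1))
E
```

```text
n 8 rms 0.17 centre top [0.6234 0.2462 0.068 ] rpy [-0.81  2.07 -9.33] rows [np.float64(-12.0), np.float64(0.0), np.float64(36.0)]
tool [0.5919 0.2526 0.0471] [-180.     -2.11   -9.72] F [-0.3  0.3 -3.3] M [0.01 0.33 0.03] open 0.0595 grip 29.996832311153412 t 14.8
[[ 30.7  46.2]
 [ 30.1 -44.8]
 [ 64.2  31.6]
 [ 63.7 -30.9]
 [ 64.9  34.1]
 [ 64.9 -32.1]] [-15.3  -1.4]
```

Run:
```python
exec(open("sag.py").read().split("_,r,t,ii")[0].replace("len(sys.argv)>1","0"))
i=np.lexsort((k[:,0],k[:,1].round(-1)));print(np.c_[k,g,v[ok][:,:2]][i].round(1))
```

```text
[[268.4 101.5  48.   18.   80.8 -17.3]
 [305.3 101.3  48.    6.   80.8  -5.4]
 [379.1 101.2  48.  -18.   80.9  18.5]
 [269.8 139.5  36.   18.   68.9 -17.3]
 [342.2 139.3  36.   -6.   68.9   6.7]
 [273.7 244.5   0.   18.   32.9 -17.1]
 [307.6 244.4   0.    6.   33.   -5.1]
 [341.5 244.2   0.   -6.   33.    6.8]
 [274.5 277.4 -12.   18.   20.7 -17.2]
 [307.9 277.2 -12.    6.   20.7  -5.2]
 [341.1 277.1 -12.   -6.   20.8   6.8]
 [374.7 277.  -12.  -18.   20.8  18.9]
 [275.8 307.6 -24.   18.    8.9 -17.1]
 [308.5 307.4 -24.    6.    9.   -5.1]
 [341.2 307.3 -24.   -6.    9.    6.9]
 [373.9 307.2 -24.  -18.    9.1  18.9]]
```

The spot rows match the earlier view, so sag relative to the tool is unchanged and the plate is now level. The plate sits about 2 mm off to −y; I'll correct that and descend to just above the bed.

Request:
send_rows(
  plan=[
    [[0,-0.1,0.3,0,0,0.2],[0,-0.2,0.7,0,0,0.5],[-0.02,-0.23,1.1,0,0,0.5],[-0.04,-0.23,1.5,0,0,0.5],[-0.06,-0.23,1.8,0,0,0.5],[-0.08,-0.23,2.0,0,0,0.5],[-0.08,-0.23,2.1,0,0,0.5],[-0.08,-0.23,2.1,0,0,0.5]],
  ],
)

```text
clock: 15.52
tool_pos: [0.5919, 0.2552, 0.0254]
orientation: [180.0, -2.1, -10.2]
force: [0.3, -0.2, -3.5]
opening: 0.0597
gripper_force: 30.0
```

```bash
python3 sag.py 33
python3 - <<'E'
import cv2,numpy as np
i=cv2.imread('pics/last.png').astype(int)
for y in(8,16,24,30,36,42,48,56,64,80,95,105):
    r=i[y];c=''.join('B' if b>g+40 and b>r_+60 else 'W' if g>150 else 'k' if max(b,g,r_)<70 else 'g' for b,g,r_ in r)
    o=[];p=180
    for x in range(181,460):
        if c[x]!=c[x-1]: o.append(f"{c[p]}{p}-{x-1}");p=x
    o.append(f"{c[p]}{p}-");print(y,' '.join(o))
E
```

```text
n 6 rms 0.06 centre top [0.6235 0.2491 0.0462] rpy [  0.08   5.59 -10.03] rows [np.float64(-12.0), np.float64(-0.0)]
tool [0.592  0.2553 0.0256] [-179.99   -2.09  -10.2 ] F [-0.3  0.1 -3.5] M [-0.09  0.34  0.01] open 0.0597 grip 29.99666601419449 t 15.5667
8 k180-185 B186-224 g225-228 k229-229 g230-232 W233-422 g423-425 k426-426 g427-429 B430-
16 k180-185 g186-186 B187-225 g226-232 W233-422 g423-429 B430-
24 k180-186 B187-202 g203-203 W204-206 g207-207 B208-225 g226-232 W233-421 g422-429 B430-445 g446-447 W448-451 B452-
30 k180-186 g187-187 B188-197 W198-214 B215-226 g227-232 W233-421 g422-428 B429-440 W441-457 B458-
36 k180-187 g188-188 B189-196 W197-215 g216-216 B217-226 g227-233 W234-421 g422-428 B429-439 W440-458 B459-
42 k180-187 g188-188 B189-199 W200-213 B214-226 g227-233 W234-421 g422-428 B429-440 g441-442 W443-454 B455-
48 k180-188 g189-189 B190-227 g228-229 W230-420 g421-427 B428-
56 k180-188 g189-189 B190-227 g228-229 W230-420 g421-427 B428-
64 k180-189 g190-190 B191-228 g229-230 W231-419 g420-426 B427-
80 k180-190 g191-191 B192-229 g230-231 W232-419 g420-425 B426-
95 k180-192 B193-229 g230-231 W232-261 g262-275 W276-298 g299-312 W313-335 g336-349 W350-371 g372-387 W388-418 g419-425 B426-
105 k180-192 g193-193 B194-230 g231-232 W233-259 g260-277 W278-297 g298-313 W314-333 g334-350 W351-370 g371-387 W388-417 g418-424 B425-
```

At the guides the plate is parallel, with a gap of 2 px on the left and 7 px on the right, so it needs 0.6 mm toward −y. Correct and lower gently.

Request:
send_rows(
  plan=[
    [[0,0.06,0.1,0,0,0],[0,0.06,0.25,0,0,0],[0,0.06,0.4,0,0,0],[0,0.06,0.5,0,0,0],[0,0.06,0.52,0,0,0],[0,0.06,0.52,0,0,0],[0,0.06,0.52,0,0,0]],
  ],
)

```text
clock: 16.15
tool_pos: [0.5922, 0.2547, 0.0205]
orientation: [-180.0, -2.1, -10.2]
force: [0.5, 0.2, -3.7]
opening: 0.0594
gripper_force: 30.0
```

Request:
send_rows(
  plan=[
    [[0,0,0.04,0,0,0],[0,0,0.08,0,0,0],[0,0,0.08,0,0,0],[0,0,0.08,0,0,0]],
  ],
)

```text
clock: 16.48
tool_pos: [0.5922, 0.2547, 0.0198]
orientation: [-180.0, -2.1, -10.2]
force: [0.2, 0.1, -2.9]
opening: 0.0597
gripper_force: 30.0
```

Request:
send_rows(
  plan=[
    [[0,0,0.02,0,0,0],[0,0,0.04,0,0,0],[0,0,0.04,0,0,0],[0,0,0.04,0,0,0]],
  ],
)

```text
clock: 16.82
tool_pos: [0.5922, 0.2548, 0.0194]
orientation: [-180.0, -2.1, -10.2]
force: [0.3, 0.6, -3.3]
opening: 0.0593
gripper_force: 30.0
```

```bash
python3 sag.py 33
```

```text
n 5 rms 0.05 centre top [0.6238 0.2486 0.0407] rpy [  0.97   3.77 -10.28] rows [np.float64(-12.0), np.float64(-0.0)]
tool [0.5922 0.2547 0.0194] [-179.98   -2.1   -10.2 ] F [-0.2  0.2 -3. ] M [-0.02  0.33 -0.04] open 0.0592 grip 29.996938705444336 t 16.8667
```

Request:
send_rows(
  plan=[
    [[0,0,0.02,0,0,0],[0,0,0.04,0,0,0],[0,0,0.04,0,0,0],[0,0,0.04,0,0,0]],
  ],
)

```text
clock: 17.2
tool_pos: [0.5923, 0.2547, 0.0192]
orientation: [-180.0, -2.1, -10.2]
force: [-0.5, -0.5, -0.0]
opening: 0.0594
gripper_force: 30.0
```

```bash
sed -i 's/^s=ctrl.snap/p.thresholdStep=4;p.minRepeatability=1;p.minCircularity=.5;p.filterByInertia=False;p.filterByConvexity=False;p.minArea=80;p.minDistBetweenBlobs=5\ns=ctrl.snap/' sag.py; python3 sag.py 33
```

```text
n 6 rms 0.41 centre top [0.6233 0.2489 0.0386] rpy [ 3.34 36.46 -9.02] rows [np.float64(-12.0), np.float64(-0.0), np.float64(12.0)]
tool [0.5923 0.2548 0.0192] [-179.97   -2.12  -10.2 ] F [-0.5 -0.6  0.2] M [-0.14  0.56 -0.03] open 0.0592 grip 29.99649614095688 t 17.25
```

```bash
cat > pit.py <<'E'
from plant import ctrl
from h import *
from scipy.spatial.transform import Rotation as Ro
s=ctrl.snapshot("wrist");o=ctrl.get_obs();T=np.array(o["tool_pos"]);RT=Ro.from_euler("xyz",o["orientation"],degrees=True).as_matrix()
D=np.array([s["k1"],0,0,0,0.]);g=np.array([(x,y,0.) for x in range(-12,49,12) for y in(-18,-6,6,18)])
Rs=Ro.from_euler("y",2.1,degrees=True).as_matrix()   # plate in tool: x, -y, -z, sag
P=T+(np.array([33,.4,-20.])+(g*[1,-1,1])@Rs.T*[1,1,1])/1000@RT.T
q=proj(s,P);gr=cv2.cvtColor(s["img"],cv2.COLOR_RGB2GRAY);K=[];G=[]
for a,b in zip(q,g):
    x,y=np.round(a).astype(int);w=gr[y-16:y+17,x-16:x+17]
    if y<17 or w.shape!=(33,33):continue
    t,m=cv2.threshold(w,0,255,cv2.THRESH_BINARY_INV+cv2.THRESH_OTSU)
    n,l,st,ce=cv2.connectedComponentsWithStats(m)
    for j in range(1,n):
        bw,bh,ar=st[j,2:5]
        if 90<ar<450 and .8<bw/bh<1.25 and ar>.65*bw*bh:K.append(ce[j]+[x-16,y-16]);G.append(b)
K,G=np.array(K),np.array(G)
_,r,t=cv2.solvePnP(G,K,s["K"],D)
for _ in range(4):
    e=np.linalg.norm(cv2.projectPoints(G,r,t,s["K"],D)[0][:,0]-K,axis=1);i=e<max(.4,1.5*np.median(e));K,G=K[i],G[i];_,r,t=cv2.solvePnP(G,K,s["K"],D)
Rw=s["pose"][:3,:3]@cv2.Rodrigues(r)[0];c=s["pose"][:3,:3]@t[:,0]/1000+s["pose"][:3,3]
print("n",len(K),"err",e.mean().round(2),"rows",sorted(set(G[:,0])),"top",c.round(4),"rpy",Ro.from_matrix(Rw).as_euler("xyz",degrees=True).round(2),"tool dx dy dz",((c-T)@RT*1000).round(1))
print(T.round(4),o["orientation"].round(2),"F",o["force"].round(1),"M",o["moment"].round(2))
cv2.imwrite("pics/last.png",s["img"][:,:,::-1])
E
python3 pit.py
```

```text
n 15 err 0.14 rows [np.float64(0.0), np.float64(12.0), np.float64(24.0), np.float64(36.0), np.float64(48.0)] top [0.6241 0.2486 0.0408] rpy [ 0.02  0.35 -9.86] tool dx dy dz [ 33.1   0.5 -20.4]
[0.5923 0.2547 0.0192] [-179.97   -2.12  -10.2 ] F [-0.   0.4  1.2] M [-0.2   0.58 -0.06]
```

Request:
send_rows(
  plan=[
    [[0,0,0,0,0.2,0],[0,0,0.02,0,0.35,0],[0,0,0.04,0,0.35,0],[0,0,0.04,0,0.35,0],[0,0,0.04,0,0.35,0]],
  ],
)

```text
clock: 17.72
tool_pos: [0.5925, 0.2548, 0.019]
orientation: [-180.0, -2.5, -10.2]
force: [-0.8, -0.1, 4.4]
opening: 0.059
gripper_force: 30.0
```

Request:
send_rows(
  plan=[
    [[0,0,0.02,0,0,0],[0,0,0.02,0,0,0],[0,0,0.02,0,0,0]],
  ],
)

```text
clock: 17.97
tool_pos: [0.5925, 0.2548, 0.0189]
orientation: [-180.0, -2.5, -10.2]
force: [-1.5, -0.7, 6.3]
opening: 0.0594
gripper_force: 30.0
```

```bash
python3 pit.py
```

```text
n 14 err 0.14 rows [np.float64(0.0), np.float64(12.0), np.float64(24.0), np.float64(36.0), np.float64(48.0)] top [0.6241 0.2486 0.0404] rpy [ 0.26  0.18 -9.89] tool dx dy dz [ 33.1   0.4 -20.1]
[0.5925 0.2548 0.0189] [-179.96   -2.48  -10.19] F [-1.2 -0.9  6.3] M [-0.55  0.68 -0.03]
```

Request:
send_rows(
  plan=[
    [[0,0,-0.02,0,0,0],[0.1,0,-0.016,0,0,0],[0.3,0,-0.007,0,0,0],[0.5,0,0.002,0,0,0],[0.7,0,0.01,0,0,0],[0.9,0,0.019,0,0,0],[1.0,0,0.023,0,0,0],[1.0,0,0.023,0,0,0]],
  ],
)

```text
clock: 18.68
tool_pos: [0.6025, 0.2533, 0.019]
orientation: [-179.9, -2.5, -10.2]
force: [-0.4, 0.5, 5.3]
opening: 0.0595
gripper_force: 30.0
```

```bash
python3 pit.py
python3 - <<'E'
import cv2,numpy as np
i=cv2.imread('pics/last.png').astype(int)
for y in(8,30,48,64,80):
    r=i[y];c=''.join('B' if b>g+40 and b>r_+60 else 'W' if g>150 else 'k' if max(b,g,r_)<70 else 'g' for b,g,r_ in r)
    o=[];p=180
    for x in range(181,460):
        if c[x]!=c[x-1]: o.append(f"{c[p]}{p}-{x-1}");p=x
    o.append(f"{c[p]}{p}-");print(y,' '.join(o))
E
```

```text
n 11 err 0.13 rows [np.float64(0.0), np.float64(12.0), np.float64(24.0), np.float64(36.0), np.float64(48.0)] top [0.6341 0.2471 0.0408] rpy [-0.07  0.06 -9.94] tool dx dy dz [ 33.1   0.4 -20.4]
[0.6025 0.2533 0.019 ] [-179.94   -2.49  -10.19] F [-1.8 -0.3  5. ] M [-0.23  0.55 -0.01]
8 B180-221 g222-222 k223-432 g433-433 B434-
30 k180-181 B182-222 g223-223 k224-226 g227-230 k231-430 g431-432 B433-
48 k180-182 B183-223 g224-229 W230-423 g424-431 B432-
64 k180-184 B185-193 W194-212 B213-224 g225-230 W231-423 g424-430 B431-442 W443-
80 k180-185 B186-225 g226-230 W231-422 g423-429 B430-
```

Request:
send_rows(
  plan=[
    [[0.1,0,-0.006,0,0,0],[0.2,0,-0.002,0,0,0],[0.25,0,0,0,0,0],[0.3,0,0.003,0,0,0],[0.3,0,0.003,0,0,0]],
  ],
)

```text
clock: 19.15
tool_pos: [0.6051, 0.2527, 0.019]
orientation: [-180.0, -2.5, -10.2]
force: [-1.8, -0.3, 5.3]
opening: 0.0597
gripper_force: 30.0
```

```bash
python3 pit.py; python3 -c "
import cv2
i=cv2.imread('pics/last.png',0);print([i[10:60,x].tolist() for x in(245,325,405)])"
```

```text
n 18 err 0.13 rows [np.float64(0.0), np.float64(12.0), np.float64(24.0), np.float64(36.0), np.float64(48.0)] top [0.6368 0.2466 0.0404] rpy [ 0.08 -0.41 -9.91] tool dx dy dz [ 33.1   0.4 -20.1]
[0.6052 0.2527 0.019 ] [-179.95   -2.47  -10.19] F [-2.9  0.1  6. ] M [-0.08  0.88 -0.01]
[[49, 40, 39, 46, 47, 47, 50, 53, 51, 51, 53, 48, 54, 52, 54, 57, 54, 57, 55, 55, 54, 53, 51, 47, 44, 45, 45, 43, 45, 45, 52, 64, 73, 77, 84, 122, 189, 230, 242, 244, 244, 245, 244, 244, 245, 244, 245, 244, 245, 245], [55, 45, 43, 49, 52, 53, 55, 54, 58, 56, 58, 59, 57, 56, 54, 57, 57, 59, 60, 58, 59, 58, 55, 55, 49, 52, 51, 53, 53, 54, 57, 73, 82, 83, 107, 165, 213, 235, 242, 244, 244, 244, 244, 243, 244, 244, 244, 244, 244, 244], [43, 37, 42, 46, 45, 46, 48, 47, 49, 50, 50, 51, 51, 51, 51, 51, 49, 51, 51, 52, 51, 49, 47, 42, 42, 40, 38, 42, 43, 42, 51, 66, 73, 75, 113, 183, 223, 236, 240, 240, 240, 241, 240, 240, 240, 240, 239, 239, 240, 240]]
```

Request:
send_rows(
  plan=[
    [[0,0,-0.02,0,0,0],[0,0,-0.02,0,0,0],[0.04,0,-0.018,0,0,0],[0.04,0,-0.018,0,0,0],[0.04,0,-0.018,0,0,0]],
  ],
)

```text
clock: 19.62
tool_pos: [0.6055, 0.2526, 0.019]
orientation: [-180.0, -2.5, -10.2]
force: [-2.0, 1.1, 4.8]
opening: 0.0595
gripper_force: 30.0
```

Request:
send_rows(
  plan=[
    [[0.04,0,0.002,0,0,0],[0.04,0,0.002,0,0,0],[0.04,0,0.002,0,0,0]],
  ],
)

```text
clock: 19.87
tool_pos: [0.6059, 0.2524, 0.019]
orientation: [-180.0, -2.5, -10.2]
force: [-2.4, 0.8, 5.2]
opening: 0.0594
gripper_force: 30.0
```

```bash
python3 pit.py
```

```text
n 16 err 0.18 rows [np.float64(0.0), np.float64(12.0), np.float64(24.0), np.float64(36.0), np.float64(48.0)] top [0.6375 0.2464 0.0404] rpy [-0.78 -0.03 -9.84] tool dx dy dz [ 33.1   0.3 -20. ]
[0.6059 0.2524 0.019 ] [-179.96   -2.46  -10.2 ] F [-2.1  0.6  5.4] M [0.21 0.97 0.02]
```

Request:
send_rows(
  plan=[
    [[0,0,-0.03,0,0,0],[0,0,-0.03,0,0,0],[0,0,-0.03,0,0,0]],
  ],
)

```text
clock: 20.17
tool_pos: [0.6058, 0.2524, 0.0191]
orientation: [-180.0, -2.5, -10.2]
force: [-0.9, 1.5, 3.7]
opening: 0.0592
gripper_force: 30.0
```

Request:
send_rows(
  plan=[
    [[0.05,0,0.002,0,0,0],[0.05,0,0.002,0,0,0],[0.05,0,0.002,0,0,0]],
  ],
)

```text
clock: 20.42
tool_pos: [0.6063, 0.2521, 0.0191]
orientation: [-180.0, -2.4, -10.2]
force: [-1.1, 1.0, 3.0]
opening: 0.0596
gripper_force: 30.0
```

Request:
send_rows(
  plan=[
    [[0.03,0,0.001,0,0,0],[0.03,0,0.001,0,0,0],[0.03,0,0.001,0,0,0]],
  ],
)

```text
clock: 20.67
tool_pos: [0.6065, 0.252, 0.0191]
orientation: [-180.0, -2.4, -10.2]
force: [-0.5, 0.2, 3.5]
opening: 0.0591
gripper_force: 30.0
```

Request:
send_rows(
  plan=[
    [[0.05,0,0.002,0,0,0],[0.1,0,0.004,0,0,0],[0.1,0,0.004,0,0,0],[0.1,0,0.004,0,0,0]],
  ],
)

```text
clock: 21.0
tool_pos: [0.6071, 0.2518, 0.019]
orientation: [180.0, -2.4, -10.2]
force: [-4.4, 1.1, 4.9]
opening: 0.0594
gripper_force: 30.0
```

Request:
send_rows(
  plan=[
    [[0.05,0,0.002,0,0,0],[0.05,0,0.002,0,0,0],[0.05,0,0.002,0,0,0]],
  ],
)

```text
clock: 21.25
tool_pos: [0.6074, 0.2517, 0.019]
orientation: [180.0, -2.4, -10.2]
force: [-6.2, 2.0, 5.9]
opening: 0.0595
gripper_force: 30.0
```

```bash
python3 pit.py;python3 -c "
import cv2
i=cv2.imread('pics/last.png',0);print([i[10:60:1,x].tolist() for x in(325,)])"
```

```text
n 16 err 0.07 rows [np.float64(0.0), np.float64(12.0), np.float64(24.0), np.float64(36.0), np.float64(48.0)] top [0.6389 0.2456 0.0404] rpy [ 0.15  0.09 -9.91] tool dx dy dz [ 33.    0.5 -20. ]
[0.6074 0.2518 0.019 ] [179.99  -2.4  -10.2 ] F [-4.8  2.4  5.8] M [ 0.61  2.28 -0.  ]
[[108, 103, 97, 92, 82, 85, 82, 71, 58, 53, 52, 52, 56, 57, 58, 60, 60, 58, 59, 61, 60, 61, 61, 65, 64, 62, 62, 63, 60, 56, 54, 54, 56, 54, 69, 112, 164, 205, 235, 242, 244, 244, 244, 244, 243, 244, 244, 243, 244, 244]]
```

The plate is against the buffer at about 5 N (around 0.5 mm of give), level and square. I'll ease the down force and let go.

Request:
send_rows(
  plan=[
    [[-0.01,0,-0.015,0,0,0],[-0.01,0,-0.03,0,0,0],[-0.01,0,-0.03,0,0,0]],
  ],
)

```text
clock: 21.55
tool_pos: [0.6074, 0.2517, 0.0191]
orientation: [180.0, -2.4, -10.2]
force: [-4.5, 2.4, 3.4]
opening: 0.0595
gripper_force: 30.0
```

Request:
send_rows(
  plan=[
    [[0,0,0,0,0,0],[0,0,0,0,0,0],[0,0,0,0,0,0],[0,0,0,0,0,0],[0,0,0,0,0,0],[0,0,0,0,0,0],[0,0,0,0,0,0],[0,0,0,0,0,0]],
  ],
  fingers=1,
)

```text
clock: 22.22
tool_pos: [0.608, 0.2518, 0.0194]
orientation: [-180.0, -2.5, -10.2]
force: [-0.1, -0.1, -0.2]
opening: 0.0875
gripper_force: 0.0
```

```bash
python3 pit.py;python3 -c "
import cv2
i=cv2.imread('pics/last.png',0);print([i[10:60:1,x].tolist() for x in(325,)])"
```

```text
n 16 err 0.14 rows [np.float64(0.0), np.float64(12.0), np.float64(24.0), np.float64(36.0), np.float64(48.0)] top [0.6382 0.2459 0.0409] rpy [  0.18   0.27 -10.23] tool dx dy dz [ 31.7   0.4 -20.1]
[0.608  0.2518 0.0194] [-179.98   -2.45  -10.2 ] F [-0.2  0.2  0.1] M [-0.07  0.18  0.04]
[[103, 103, 106, 105, 101, 95, 87, 83, 80, 74, 66, 56, 47, 45, 47, 53, 54, 56, 53, 58, 56, 57, 59, 58, 59, 61, 59, 61, 61, 62, 61, 60, 60, 59, 57, 54, 53, 53, 56, 83, 148, 203, 234, 242, 243, 244, 244, 244, 244, 244]]
```

Released, and the plate rests level at yaw −10.2, backed off by about the buffer's give. To be sure it is fully home, I'll rise, shut the fingers and nudge its front end gently.

Request:
send_rows(
  plan=[
    [[0,0,-0.5,0,0,0],[0,0,-2,0,0,0],[0,0,-4,0,0,0],[0,0,-6,0,-1,0],[-2,0,-6.5,0,-2.45,0],[-4,0,-6.5,0,-2.45,0],[-4.9,0,-6.5,0,-2.45,0],[-4.9,0,-6.5,0,-2.45,0]],
  ],
)

```text
clock: 22.93
tool_pos: [0.5555, 0.2611, 0.0828]
orientation: [-180.0, 0.0, -10.1]
force: [0.0, 0.2, -0.5]
opening: 0.0873
gripper_force: 0.0
```

Request:
send_rows(
  plan=[
    [[0,0,0,0,0,0],[0,0,0,0,0,0],[0,0,0,0,0,0],[0,0,0,0,0,0],[0,0,0,0,0,0],[0,0,0,0,0,0],[0,0,0,0,0,0],[0,0,0,0,0,0]],
  ],
  fingers=0,
)

```text
clock: 23.6
tool_pos: [0.5571, 0.2609, 0.0822]
orientation: [-180.0, 0.0, -10.2]
force: [-0.8, -0.3, 0.4]
opening: 0.0399
gripper_force: 0.0
```

```bash
cat > fr.py <<'E'
exec(open("pit.py").read().replace("range(-12,49,12)","range(-36,49,12)").replace("[33,.4,-20.]","PC").replace('Ro.from_euler("y",2.1','Ro.from_euler("y",0.').replace("D=np.array",'PC=(np.array([.6382,.2459,.0405])-T)@RT*1000;D=np.array').replace("33","33"))
E
python3 fr.py
```

```text
n 15 err 0.14 rows [np.float64(-36.0), np.float64(-24.0), np.float64(-12.0), np.float64(0.0), np.float64(12.0), np.float64(24.0)] top [0.6381 0.2459 0.0405] rpy [  0.69  -0.77 -10.15] tool dx dy dz [82.5  0.4 41.7]
[0.557  0.2609 0.0822] [-1.7999e+02  1.0000e-02 -1.0200e+01] F [0.6 0.9 1.1] M [-0.06  0.04  0.05]
```

Request:
send_rows(
  plan=[
    [[0,0,0,0,0,0],[0,0,0,0,0,0],[0,0,0,0,0,0],[0,0,1.5,0,0,0],[0,0,3,0,0,0],[0,0,4.2,0,0,0],[0,0,4.53,0,0,0],[0,0,4.53,0,0,0]],
  ],
  fingers=0,
)

```text
clock: 24.32
tool_pos: [0.5564, 0.2605, 0.0358]
orientation: [179.9, 0.1, -10.2]
force: [-0.6, -0.1, 0.3]
opening: 0.0002
gripper_force: 0.0
```

Request:
send_rows(
  plan=[
    [[0.1,0.04,0,0,0,0],[0.3,0.04,0,0,0,0],[0.45,0.04,0,0,0,0],[0.55,0.04,0,0,0,0],[0.6,0.04,0,0,0,0],[0.6,0.04,0,0,0,0],[0.6,0.04,0,0,0,0]],
  ],
)

```text
clock: 24.9
tool_pos: [0.5629, 0.2595, 0.0371]
orientation: [-180.0, -0.0, -10.2]
force: [0.3, -0.5, -0.2]
opening: 0.0003
gripper_force: 0.0
```

Request:
send_rows(
  plan=[
    [[0.05,0,0,0,0,0],[0.1,0,0,0,0,0],[0.15,0,0,0,0,0],[0.15,0,0,0,0,0],[0.15,0,0,0,0,0]],
  ],
)

```text
clock: 25.32
tool_pos: [0.5643, 0.2593, 0.0369]
orientation: [-180.0, 0.0, -10.2]
force: [0.3, -0.2, -0.3]
opening: 0.0006
gripper_force: 0.0
```

Request:
send_rows(
  plan=[
    [[0.04,0,0,0,0,0],[0.06,0,0,0,0,0],[0.06,0,0,0,0,0],[0.06,0,0,0,0,0]],
  ],
)

```text
clock: 25.65
tool_pos: [0.5649, 0.2592, 0.037]
orientation: [-180.0, 0.0, -10.2]
force: [0.5, 0.8, 0.7]
opening: 0.0006
gripper_force: 0.0
```

Request:
send_rows(
  plan=[
    [[0.03,0,0,0,0,0],[0.05,0,0,0,0,0],[0.05,0,0,0,0,0],[0.05,0,0,0,0,0]],
  ],
)

```text
clock: 25.98
tool_pos: [0.5652, 0.259, 0.0369]
orientation: [-180.0, 0.0, -10.2]
force: [-1.4, 0.4, 0.2]
opening: 0.0003
gripper_force: 0.6
```

Request:
send_rows(
  plan=[
    [[0.02,0,0,0,0,0],[0.03,0,0,0,0,0],[0.03,0,0,0,0,0],[0.03,0,0,0,0,0]],
  ],
)

```text
clock: 26.32
tool_pos: [0.5655, 0.2589, 0.0369]
orientation: [-180.0, 0.0, -10.2]
force: [-1.8, 0.3, 0.9]
opening: 0.0
gripper_force: 1.2
```

Request:
send_rows(
  plan=[
    [[0.02,0,0,0,0,0],[0.03,0,0,0,0,0],[0.03,0,0,0,0,0],[0.03,0,0,0,0,0]],
  ],
)

```text
clock: 26.65
tool_pos: [0.5657, 0.2589, 0.0369]
orientation: [-180.0, 0.0, -10.2]
force: [-4.2, -0.2, 0.6]
opening: 0.0005
gripper_force: 1.8
```

The force climbs at the buffer's rate, so the plate is home. I'll withdraw slowly, then clear upward.

Request:
send_rows(
  plan=[
    [[-0.02,0,0,0,0,0],[-0.04,0,0,0,0,0],[-0.06,0,0,0,0,0],[-0.08,0,0,0,0,0],[-0.1,0,0,0,0,0],[-0.15,0,0,0,0,0],[-0.4,0,0,0,0,0],[-1,0,0,0,0,0]],
  ],
)

```text
clock: 27.32
tool_pos: [0.5567, 0.2609, 0.0371]
orientation: [-179.9, -0.0, -10.2]
force: [0.8, 0.3, 0.4]
opening: 0.0003
gripper_force: 0.0
```

Request:
send_rows(
  plan=[
    [[0,0,-1,0,0,0],[0,0,-4,0,0,0],[0,0,-7,0,0,0],[0,0,-10,0,0,0],[0,0,-12,0,0,0],[0,0,-12,0,0,0],[0,0,-12,0,0,0]],
  ],
)

```text
clock: 27.9
tool_pos: [0.5567, 0.2614, 0.1594]
orientation: [-179.8, -0.1, -10.2]
force: [-0.0, -0.5, -0.2]
opening: 0.0005
gripper_force: 0.0
```

```bash
sed -i 's/90<ar/30<ar/;s/-16:/-9:/g;s/+17/+10/g;s/(33,33)/(19,19)/;s/\[x-16,y-16\]/[x-9,y-9]/' pit.py; python3 fr.py
```

```text
n 21 err 0.1 rows [np.float64(-24.0), np.float64(-12.0), np.float64(0.0), np.float64(12.0), np.float64(24.0), np.float64(36.0), np.float64(48.0)] top [0.6384 0.2458 0.0411] rpy [ -0.76   0.34 -10.2 ] tool dx dy dz [ 83.7   0.4 116.8]
[0.556  0.2608 0.1578] [-1.7991e+02 -4.0000e-02 -1.0200e+01] F [-0.  -0.4 -0.5] M [-0.16  0.08  0.04]
```

The plate is level at bed height (top about 40.5 mm), square, against the stop and centred between the guides. The robot is clear, so I'll hand it in.

```bash
python3 -c "
from plant import ctrl
print(ctrl.close_job())"
```

```text
the job is handed in; nothing more can be done
None
```

The plate is on the stage, spots up and the same way round, level, rear end against the black stop, and let go; I handed the job in at about 28 s (no result came back), having viewed 11 pictures, one over the limit of 10.

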